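# Trim the power unit's meter to its mark with the tuning tool

### The arm

A 6-joint arm with a two-finger parallel gripper is mounted at the origin on the work surface. World frame = base frame: x ahead of the robot, y to its left, z up, the work surface at z = 0. Lengths are in m, angles in degrees, forces in N, time in s.
With the tool pointing down it reaches from about 0.25 to 0.725 m from the base axis. Payload 9.7 kg.
Tool frame: the origin (TCP) lies at the very end of the fingers, on their centre line; the grasp point (between the pads) lies 19 mm behind it; z points along the fingers, y is the line along which they close (so a half turn about z gives the same grasp; the last joint's range is limited). The gripper opens to 85 mm and grips with 20 to 120 N. Pads are 22 mm wide; open, the fingers measure 114 mm over their backs; the gripper's body (76 mm by 85 mm) begins 54 mm behind the grasp point. The pads swing forward as they close: fully open they stand 13 mm farther back than shut.
Start: joints at [71.792, 4.979, 10.078, 95.1, 0, 90], TCP at [0.172, 0.522, 0.231] pointing down, gripper open.
Joint ranges: [-179.16, 179.16], [-48.56, 103.87], [-65.8, 70.77], [-126.05, 130.52], [-82.76, 87.17], [-180, 180]. Speed limits (degrees/s): [127.2, 127.2, 147.25, 180, 180, 180].

### API

Orientations are given as [roll, pitch, yaw] about the fixed x, y, z axes, in that order (R = Rz(yaw) Ry(pitch) Rx(roll)).
In Python, from workcell import telemetry, optics, workorder gives the robot as it stands.
- The arm moves only by the shell command python3 -m handwheel 'ROWS' [FORCE]. ROWS is JSON, a list of rows, each an object of numbers: "tx", "ty", "tz": the shift along the tool's x, y, z in m; "ax", "ay", "az": the turn, a rotation vector about the tool's x, y, z in degrees; "jaw": the gripper command: -1 is shut, 1 is fully open, values between are in proportion. A call has exactly 10 rows; each row shifts and turns the commanded pose from where the row before left it, along the tool's axes as they then stand; what a row does not reach is not made up. A row lasts 1/8 s, in which the tool goes at most 62.5 mm and 10.7 degrees, less where a joint would pass 70% of its speed; a pose out of reach is approached as far as the arm can. A call is refused whole if a number of a shift passes 0.0625 or a number of a turn 10.7, either way. A call with a gripper value outside its range is refused whole. The fingers move at their own pace and stop on an object; FORCE is the grip in N (left out, the last holds). Time passes only in rows, so rows that do not move let the fingers close, or fill a call up. It gives the time, the measured TCP pose, the force, the opening and the grip force at its end, in the units of the state.
- telemetry.get_obs(): the state, without advancing time (a new reading comes with each control period).
- optics.camera(name): name is "scene" or "top" or "wrist"; returns a dict with "color" (400x640x3 uint8, red, green, blue), "K" (3x3 intrinsics, pixels), "k1" (the pictures are not rectified: a ray, as slopes to the right and down, at radius r is drawn at 1 + k1 r^2 times it, then the intrinsics apply), "extrinsics" (4x4, takes a point from camera to world coordinates); the wrist camera has in their place "mount" (4x4, takes a point from camera to tool coordinates, whose origin is the TCP and whose axes are the flange's). Camera axes: x right, y down, z forward; pixel columns grow to the right and rows downward; lengths in m; the calibration is good to about 2 mm. A picture is of the moment at which its call begins: read the wrist's pose just before it. There is no depth.
- workorder.job_done(): hands the job in; it is judged then, once.
The state is a dict: "time": time; "q": joint angles; "qd": joint speeds; "joint_efforts": joint torques, N m; "ee_pos": TCP position; "tcp_rot": TCP orientation; "wrist_force": force on the tool from outside, world axes, zero at the start; "torque": the same for the moment, N m; "opening": finger opening in m; "grasp_force": force on a finger pad.
Only numpy, scipy, OpenCV 4.12 (cv2) and the standard library are available. Lean on these libraries where they do the work, as an engineer would, in place of code of your own. Each camera call takes 0.05 s, during which the arm holds its last target. There are 200 camera calls.

### The job

Take the flat-handled plastic tuning tool out of the wooden stand, feel its blade into the slot of the trimmer screw inside the power unit's collar, and turn the screw clockwise until the meter needle points at the bold mark. Press only lightly, touch the unit with nothing but the tool, then put the tool back upright in its empty hole, fully down, and leave everything else where it is.

Things in the scene. Friction and masses are not known exactly. Their poses are not given: they have to be found in the camera images.
- tuner: white plastic tuning tool, 115 mm long, 24 to 42 g, upright, blade down, in one of the stand's two holes. Origin mid blade tip, z up along the tool, x along the blade's width. From the tip up: blade 12 (x) x 3 (y) x 10 mm; round shank 12 mm across to 43 mm; flange 22 mm across, 43 to 47 mm, rests on the stand; flat handle above
- tuner_handle (a point): middle of the tuning tool's flat handle, on its axis, 88 mm above the blade's tip; axes as the tool's. The handle is 20 mm (x) by 12 mm (y), from 47 to 115 mm above the tip, its wide faces parallel to the blade: grip it across its 12 mm
- stand: wooden tool stand, fixed, 130 x 60 x 50 mm, origin at the centre of its underside, x along its length. Two 17 mm through holes at x = -35 and +35 mm; a tool standing in one has its tip 7 mm above the table
- stand_hole0 (a point): centre of the mouth of the stand's hole at x = -35 mm, 50 mm above the table
- stand_hole1 (a point): centre of the mouth of the stand's hole at x = +35 mm, 50 mm above the table
- unit: grey power unit, fixed, flat top, 160 (x) x 200 (y) x 55 mm, origin at the centre of its underside. On its top: a black upright collar (at x = -30, y = -58 mm) with the trimmer inside it, and a square black meter (105 mm, at x = 0, y = +40 mm) under a clear window
- collar_mouth (a point): centre of the collar's mouth, 89 mm above the table, axes as the unit's. Its bore is vertical, 29 mm wide at the mouth, narrowing within 6 mm to 19 mm. The brass trimmer screw inside has its slotted top face 10 to 26 mm below the mouth, the depth differing from case to case (not reported: feel for it)
- trimmer (a point): point on the trimmer's axis at the collar's foot, 55 mm above the table, fixed, axes as the unit's. Slot 5 mm wide, 5 mm deep, right across; at first within 0.35 rad of the unit's x axis (not reported: look or feel). Sprung: sinks up to 2 mm under 1 N (first) to 3 N (bottom, hard), rises when the blade drops in. Turns with 0.02 N m, stays put. Over 12 N from the tool does damage
- needle_point (a point): point of the meter's needle 30 mm from its pivot; its x axis points outwards along the needle. The needle turns level, by the same angle and in the same sense as the trimmer screw. At first it stands 0.2 to 1.5 rad anticlockwise (from above) of the mark, so the screw is to be turned clockwise
- mark (a point): the bold mark on the meter's scale, 39 mm from the needle's pivot; the needle points at it when it lies along the unit's x axis
- pin_vice: aluminium pin vice, round, 106 mm tall, with a 22 mm flange at 43 to 47 mm, standing in the stand's other hole; origin at its tip. Leave it alone
- paint_a: small white paint bottle, 26 mm across, 58 mm tall, origin under its centre; bystander
- paint_b: small amber paint bottle, 26 mm across, 58 mm tall, origin under its centre; bystander
- jar: glass jar, 56 mm across, 60 mm tall, origin under its centre; bystander
- sanding_block: cork sanding block, 70 x 40 x 22 mm, origin under its centre; bystander
- brush: brush lying flat, 180 mm long, bystander
- polish_tin: flat round aluminium tin, 60 mm across, 22 mm tall, origin under its centre; bystander
Things that resemble listed ones, but are neither listed nor needed, are in the scene too. Several things look just like the stand: the one meant starts farthest to the robot's left. Leave any red look-alike of the tuner alone.

How it is judged:
By the outcome, as a careful person would: the job done as asked, in the order asked, and still so for the second after the job is handed in, with the robot touching nothing.
It also fails if it takes over 67 s, if anything falls off the work surface, if the arm or the gripper's body presses on something with over 40 N, if the wrist force passes 120 N, or if a joint passes its speed limit or range.

## Working session

There is one attempt and no reset: what is moved stays moved. The work goes in short steps, Python scripts to look and compute and a shell command to move; the robot and the scene stay as the last step left them, time stands still between calls to the robot, and variables do not carry over. Pictures are saved under pics/ and viewed, at most 10 in all, crops included, and the job is handed in when it is done.

```bash
ls; mkdir -p pics
cat > h.py <<'E'
import numpy as np, cv2
from workcell import telemetry, optics, workorder
from scipy.spatial.transform import Rotation as R
def shot(name,f=None):
    o=telemetry.get_obs(); c=optics.camera(name)
    if name=='wrist':
        T=np.eye(4); T[:3,:3]=R.from_euler('xyz',o['tcp_rot'],degrees=True).as_matrix(); T[:3,3]=o['ee_pos']
        c['extrinsics']=T@np.array(c['mount'])
    c['extrinsics']=np.array(c['extrinsics']); c['K']=np.array(c['K'])
    if f: cv2.imwrite('pics/'+f,c['color'][:,:,::-1])
    return c
def ray(c,uv):
    d=(np.linalg.inv(c['K'])@[uv[0],uv[1],1])[:2]; s=d.copy()
    for _ in range(20): s=d/(1+c['k1']*(s@s))
    E=c['extrinsics']; return E[:3,3],E[:3,:3]@np.array([s[0],s[1],1])
def onz(c,uv,z):
    o,d=ray(c,uv); return o+d*(z-o[2])/d[2]
def pix(c,P):
    E=c['extrinsics']; p=E[:3,:3].T@(np.array(P)-E[:3,3]); s=p[:2]/p[2]; s=s*(1+c['k1']*(s@s))
    return (c['K']@[s[0],s[1],1])[:2]
def cross(c1,a,c2,b):
    o1,d1=ray(c1,a);o2,d2=ray(c2,b)
    t=np.linalg.lstsq(np.c_[d1,-d2],o2-o1,rcond=None)[0]
    p,q=o1+d1*t[0],o2+d2*t[1]; return (p+q)/2,np.linalg.norm(p-q)
E
python3 - <<'E'
from h import *
print(telemetry.get_obs())
a=shot('top','top.png');b=shot('scene','scene.png')
for c in(a,b):print(c['K'],c['k1'],c['extrinsics'].round(3))
E
```

```text
pics
{'time': 0.0, 'q': array([ 7.17921304e+01,  5.01117293e+00,  1.00342047e+01,  9.50990419e+01,
       -6.26909846e-04,  9.00001867e+01]), 'qd': array([-0.03451631,  0.06768574,  0.03422345, -0.02176184,  0.02694592,
        0.01370831]), 'joint_efforts': array([-3.43589763e-04, -5.20385814e+01,  4.64806688e+01,  1.62363262e-02,
       -1.43354828e-05, -9.88957225e-06]), 'ee_pos': array([0.17178801, 0.52224445, 0.23058013]), 'tcp_rot': array([-1.79923990e+02,  6.27157033e-04,  1.61791944e+02]), 'wrist_force': array([ 0.86113055,  0.45455083, -0.25415291]), 'torque': array([0.01760562, 0.00524112, 0.00966347]), 'grasp_force': 0.0, 'opening': 0.08543545106725736}
[[414.45694347   0.         322.829543  ]
 [  0.         414.45694347 198.60804416]
 [  0.           0.           1.        ]] -0.038067850165286195 [[ 0.025 -0.997  0.079  0.475]
 [-1.    -0.025  0.002 -0.03 ]
 [-0.    -0.079 -0.997  1.405]
 [ 0.     0.     0.     1.   ]]
[[414.84668862   0.         322.34948978]
 [  0.         414.84668862 199.29964772]
 [  0.           0.           1.        ]] -0.0498437233030195 [[ 0.034  0.63  -0.776  1.452]
 [ 0.999 -0.009  0.037 -0.041]
 [ 0.016 -0.777 -0.63   0.778]
 [ 0.     0.     0.     1.   ]]
```

View pics/top.png

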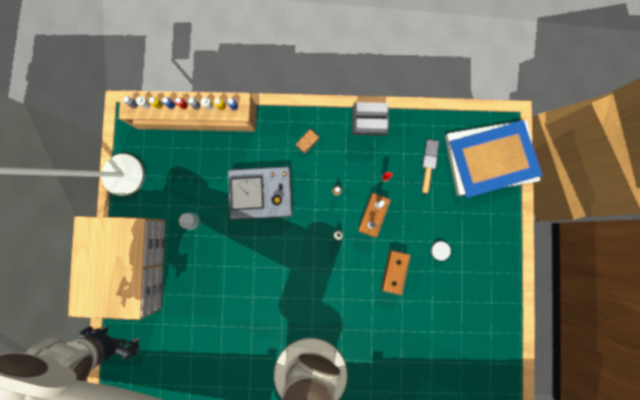

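View pics/scene.png

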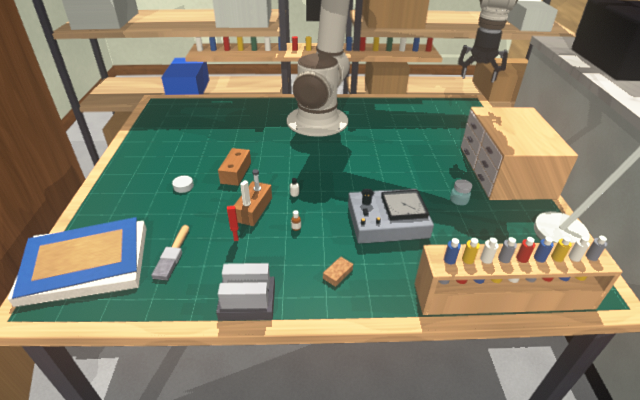

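The top view shows stand candidates at (375,214) and (397,272). Robot-left is image-left, so (375,214) is the one meant, and it also holds the two tools. The unit is at (260,192), and a red look-alike is at (388,176). I'll confirm in one enlarged crop.

Run:
```python
import cv2,numpy as np
t=cv2.imread('pics/top.png');s=cv2.imread('pics/scene.png')
def z(i,x,y,w,h):return cv2.resize(i[y:y+h,x:x+w],(400,300),interpolation=cv2.INTER_CUBIC)
cv2.imwrite('pics/crop.png',np.vstack([np.hstack([z(t,340,180,80,60),z(t,220,155,80,60)]),np.hstack([z(s,210,160,80,60),z(s,345,180,100,75)])]))
```

```text
(no output)
```

View pics/crop.png

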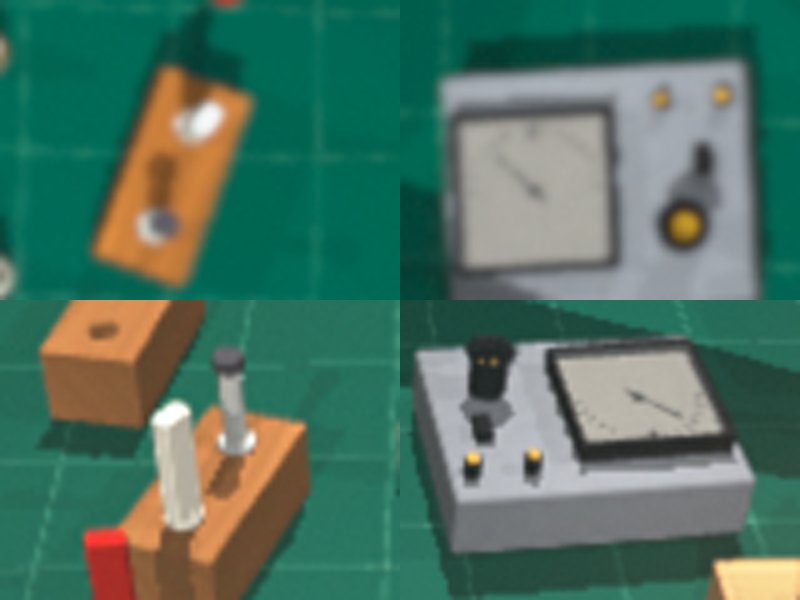

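The crop shows the white flat-handled tuner in the upper hole of the left stand, near top (381,204), and the pin vice in the lower hole at (372,225). The collar is near (276.6,199.8), and the needle points to the upper left of the mark. These give me a first estimate, and I'll refine with the wrist camera.

Run:
```python
from h import *
t=shot('top');
cs=[onz(t,(340+x/5,180+y/5),.05) for x,y in((165,65),(253,97),(187,287),(92,255))]
c=np.mean(cs,0);L=(cs[0]+cs[1]-cs[2]-cs[3])/2
print(c,np.degrees(np.arctan2(L[1],L[0])),np.linalg.norm(L),'hole+',c+.035*L/np.linalg.norm(L))
print('tooltop',onz(t,(340+212/5,180+115/5),.122))
print('collar',onz(t,(276.6,199.8),.089))
u=[onz(t,(220+(x-400)/5,155+y/5),.055) for x,y in((440,75),(748,62))]
d=u[0]-u[1];print('unit yaw',np.degrees(np.arctan2(d[1],d[0]))-90)
# needle
p=onz(t,(220+143/5,155+198/5),.07);q=onz(t,(220+97/5,155+155/5),.07);n=q-p
print('pivot',p,'needle',np.degrees(np.arctan2(n[1],n[0])))
print(optics.camera('wrist')['mount'])
```

```text
[ 0.53171439 -0.19858369  0.05      ] -19.164226267047834 0.1328337288135805 hole+ [ 0.56477475 -0.21007338  0.05      ]
tooltop [ 0.56693379 -0.21243746  0.122     ]
collar [0.5711256  0.12012105 0.089     ]
unit yaw 3.8141360920934346
pivot [0.58713222 0.21362415 0.07      ] needle 48.702326536336976
[[ 5.40996004e-04 -9.48018667e-01 -3.18214259e-01  8.12948011e-02]
 [ 9.99999792e-01  4.01274176e-04  5.04630067e-04  2.85606871e-04]
 [-3.50707559e-04 -3.18214466e-01  9.48018687e-01 -1.42610604e-01]
 [ 0.00000000e+00  0.00000000e+00  0.00000000e+00  1.00000000e+00]]
```

```bash
python3 -m handwheel '[{"az":10.7},{"az":10.7},{"az":10.7},{"az":10.7},{"az":10.7},{"az":10.7},{"az":10.7},{"az":10.7},{"tx":-0.044,"ty":0.04},{"tx":-0.044,"ty":0.04}]'
python3 -m handwheel '[{"tx":-0.044,"ty":0.04},{"tx":-0.044,"ty":0.04},{"tx":-0.044,"ty":0.04},{"tx":-0.044,"ty":0.04},{"tx":-0.044,"ty":0.04},{"tx":-0.044,"ty":0.04},{"tx":-0.044,"ty":0.04},{"tx":-0.044,"ty":0.04},{"tx":-0.044,"ty":0.04},{"tx":-0.044,"ty":0.04}]'
python3 -m handwheel '[{"tx":-0.044,"ty":0.04},{"tx":-0.044,"ty":0.04},{},{},{},{},{},{},{},{}]'
python3 - <<'E'
from h import *
c=shot('wrist','w1.png');print(c['K'],c['k1'],telemetry.get_obs()['q'].round(1))
E
```

```text
[[307.31849824   0.         323.514816  ]
 [  0.         307.31849824 194.00410848]
 [  0.           0.           1.        ]] -0.05674808702622764 [71.8  5.  10.1 95.1 -0.  90. ]$[0]: bad value
$[0]: bad value
$[0]: bad value
```

View pics/w1.png

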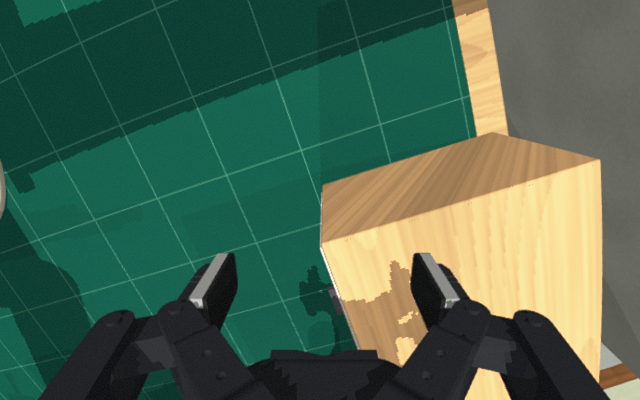

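The wrist view shows the cabinet to the right of the gripper. The rows were refused because every row needs all its fields. I'll move clear of the cabinet (up and towards -y) before turning.

```bash
python3 -m handwheel '[{"tx":-0.0187,"ty":-0.057,"tz":-0.01,"ax":0,"ay":0,"az":0,"jaw":1},{"tx":-0.0187,"ty":-0.057,"tz":-0.01,"ax":0,"ay":0,"az":0,"jaw":1},{"tx":-0.0187,"ty":-0.057,"tz":-0.01,"ax":0,"ay":0,"az":0,"jaw":1},{"tx":-0.0187,"ty":-0.057,"tz":-0.01,"ax":0,"ay":0,"az":0,"jaw":1},{"tx":0,"ty":0,"tz":0,"ax":0,"ay":0,"az":10.7,"jaw":1},{"tx":0,"ty":0,"tz":0,"ax":0,"ay":0,"az":10.7,"jaw":1},{"tx":0,"ty":0,"tz":0,"ax":0,"ay":0,"az":10.7,"jaw":1},{"tx":0,"ty":0,"tz":0,"ax":0,"ay":0,"az":10.7,"jaw":1},{"tx":0,"ty":0,"tz":0,"ax":0,"ay":0,"az":10.7,"jaw":1},{"tx":0,"ty":0,"tz":0,"ax":0,"ay":0,"az":10.7,"jaw":1}]'
```

```text
time: 1.5
ee_pos: [0.1716, 0.2824, 0.2713]
tcp_rot: [180.0, -0.0, 97.2]
wrist_force: [-0.6, 0.3, 0.3]
opening: 0.085
grasp_force: 0.0
```

```bash
python3 -m handwheel '[{"tx":-0.052,"ty":0.032,"tz":0.004,"ax":0,"ay":0,"az":0,"jaw":1},{"tx":-0.052,"ty":0.032,"tz":0.004,"ax":0,"ay":0,"az":0,"jaw":1},{"tx":-0.052,"ty":0.032,"tz":0.004,"ax":0,"ay":0,"az":0,"jaw":1},{"tx":-0.052,"ty":0.032,"tz":0.004,"ax":0,"ay":0,"az":0,"jaw":1},{"tx":-0.052,"ty":0.032,"tz":0.004,"ax":0,"ay":0,"az":0,"jaw":1},{"tx":-0.052,"ty":0.032,"tz":0.004,"ax":0,"ay":0,"az":0,"jaw":1},{"tx":-0.052,"ty":0.032,"tz":0.004,"ax":0,"ay":0,"az":0,"jaw":1},{"tx":-0.052,"ty":0.032,"tz":0.004,"ax":0,"ay":0,"az":0,"jaw":1},{"tx":-0.052,"ty":0.032,"tz":0.004,"ax":0,"ay":0,"az":0,"jaw":1},{"tx":-0.01,"ty":0.01,"tz":0.004,"ax":0,"ay":0,"az":0,"jaw":1}]'
python3 - <<'E'
from h import *
c=shot('wrist','w2.png')
P=[0.565,-0.211,.122];print(pix(c,P),pix(c,[0.565,-0.211,.05]))
E
```

```text
time: 2.75
ee_pos: [0.5313, -0.1545, 0.2295]
tcp_rot: [-179.9, -0.0, 97.4]
wrist_force: [-0.6, 0.5, -0.3]
opening: 0.0853
grasp_force: 0.0
[351.30437728 254.22429279] [346.0210526  222.58202141]
```

View pics/w2.png

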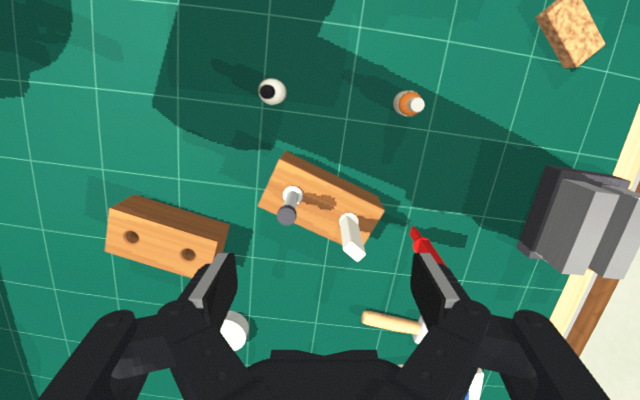

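The tuner's handle top is at (354,254), its flange at (349,221) and the pin vice at (290,205). The red look-alike, standing, is at (413,232)-(440,265). Next I'll measure the tuner top face and the red tool's position.

Run:
```python
from h import *
c=shot('wrist');im=c['color'].astype(int)
sub=im[200:270,325:380]
w=(sub.min(2)>190)&(np.ptp(sub,axis=2)<40)
for th in(150,190,215,235):
    m=((sub.min(2)>th)).astype(np.uint8)
    n,l,s,ce=cv2.connectedComponentsWithStats(m);k=1+s[1:,4].argmax()
    ys,xs=np.nonzero(l==k);r=cv2.minAreaRect(np.c_[xs+325,ys+200].astype(np.float32));print(th,len(xs),r)
    b=cv2.boxPoints(r);W=[onz(c,p,.122) for p in b];print(np.array(W)[:,:2].round(4).tolist())
red=(im[:,:,0]>150)&(im[:,:,1]<70)&(im[:,:,2]<80);ys,xs=np.nonzero(red);print('red',xs.min(),xs.max(),ys.min(),ys.max());
i=ys.argmin();print('red base',onz(c,(xs[i],ys[i]),.0))
cv2.imwrite('pics/z.png',cv2.resize(c['color'][180:290,300:460,::-1],(800,550),interpolation=cv2.INTER_CUBIC))
```

```text
150 870 ((349.94903564453125, 237.11685180664062), (49.65279769897461, 20.89864158630371), 78.02386474609375)
[[0.5443, -0.1736], [0.5614, -0.1672], [0.5788, -0.2136], [0.5607, -0.2206]]
190 569 ((349.67388916015625, 237.2730712890625), (49.43376922607422, 20.165292739868164), 78.36637115478516)
[[0.5445, -0.1736], [0.5611, -0.1676], [0.5781, -0.214], [0.5606, -0.2206]]
215 510 ((349.6151123046875, 237.39981079101562), (49.237789154052734, 20.12790870666504), 78.02386474609375)
[[0.5444, -0.1739], [0.5609, -0.1678], [0.5781, -0.2139], [0.5607, -0.2206]]
235 240 ((352.60589599609375, 251.37649536132812), (20.499927520751953, 11.931175231933594), 40.60129928588867)
[[0.5548, -0.2062], [0.5604, -0.1962], [0.5768, -0.2079], [0.5713, -0.2182]]
red 409 441 227 262
red base [ 0.65857084 -0.22666131  0.        ]
```

View pics/z.png

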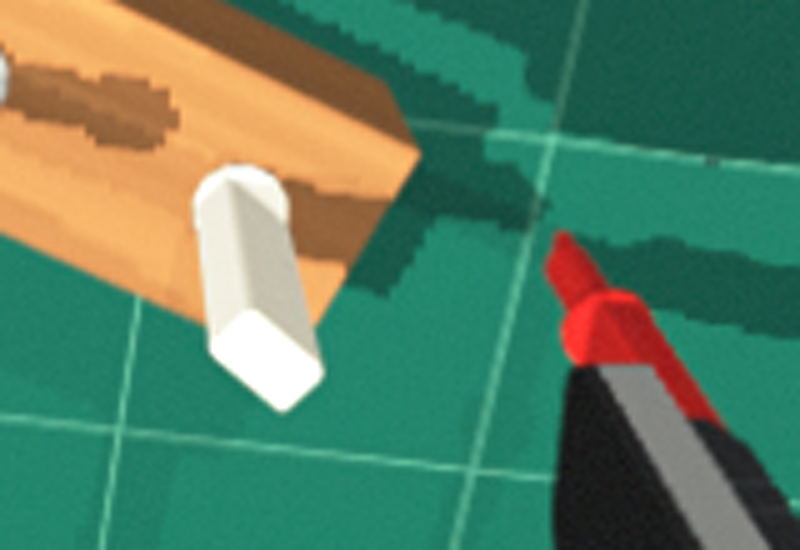

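Run:
```python
from h import *
c=shot('wrist')
C=np.array([onz(c,(300+x/5,180+y/5),.122) for x,y in((210,345),(245,308),(324,372),(284,412))])[:,:2]
print(C.round(4).tolist(),C.mean(0)); w=(C[2]-C[1]+C[3]-C[0])/2;n=(C[0]-C[1]+C[3]-C[2])/2
print(np.linalg.norm(w),np.degrees(np.arctan2(w[1],w[0])),np.linalg.norm(n),np.degrees(np.arctan2(n[1],n[0])))
print('flange',onz(c,(300+240/5,180+205/5),.054),onz(c,(300+560/5,180+235/5),0))
o=telemetry.get_obs();print(o['ee_pos'],o['tcp_rot'],o['q'])
```

```text
[[0.5549, -0.2049], [0.5601, -0.1966], [0.5766, -0.2077], [0.5707, -0.217]] [ 0.56557491 -0.20651694]
0.01991876875145093 -35.650021203803504 0.010395816571369234 -122.18355782302919
flange [ 0.56556911 -0.20511892  0.054     ] [ 0.65924376 -0.22526194  0.        ]
[ 0.5298418  -0.15164367  0.23073054] [-1.79920061e+02 -4.56801253e-02  9.75652016e+01] [-1.59765610e+01  5.21709417e+00  1.02718976e+01  9.51463346e+01
  9.94900243e-03  6.64581976e+01]
```

```bash
python3 -m handwheel '[{"tx":0,"ty":0,"tz":0,"ax":0,"ay":0,"az":-9.7,"jaw":0.3},{"tx":0,"ty":0,"tz":0,"ax":0,"ay":0,"az":-9.7,"jaw":0.3},{"tx":0,"ty":0,"tz":0,"ax":0,"ay":0,"az":-9.7,"jaw":0.3},{"tx":0,"ty":0,"tz":0,"ax":0,"ay":0,"az":-9.7,"jaw":0.3},{"tx":0,"ty":0,"tz":0,"ax":0,"ay":0,"az":-9.7,"jaw":0.3},{"tx":-0.03,"ty":-0.0135,"tz":0.015,"ax":0,"ay":0,"az":0,"jaw":0.3},{"tx":-0.031,"ty":-0.0135,"tz":0.015,"ax":0,"ay":0,"az":0,"jaw":0.3},{"tx":0,"ty":0,"tz":0.015,"ax":0,"ay":0,"az":0,"jaw":0.3},{"tx":0,"ty":0,"tz":0,"ax":0,"ay":0,"az":0,"jaw":0.3},{"tx":0,"ty":0,"tz":0,"ax":0,"ay":0,"az":0,"jaw":0.3}]'
python3 - <<'E'
from h import *
c=shot('wrist');c=shot('wrist');im=c['color']
o=telemetry.get_obs();print(o['ee_pos'],o['tcp_rot'],pix(c,[.5655,-.208,.122]))
m=(im.min(2)>225).astype(np.uint8)
n,l,s,ce=cv2.connectedComponentsWithStats(m)
for k in range(1,n):
    if s[k,4]>80:
        r=cv2.minAreaRect(np.argwhere(l==k)[:,::-1].astype(np.float32));print(s[k],r)
        W=np.array([onz(c,p,.122) for p in cv2.boxPoints(r)])[:,:2];d=W[1]-W[0],W[2]-W[1];print(W.mean(0),[(np.linalg.norm(v),np.degrees(np.arctan2(v[1],v[0]))) for v in d])
cv2.imwrite('pics/z2.png',im[80:400,150:490,::-1])
E
```

```text
time: 4.15
ee_pos: [0.5654, -0.2072, 0.1877]
tcp_rot: [180.0, 0.1, 146.2]
wrist_force: [0.5, -0.7, 0.1]
opening: 0.0554
grasp_force: 0.0
[ 0.56574903 -0.20756559  0.1876941 ] [1.79971923e+02 9.96661033e-02 1.46142175e+02] [321.91771049 209.10425228]
[294  97  21  18 126] ((306.6166687011719, 102.77018737792969), (23.600845336914062, 10.508096694946289), 36.38435363769531)
[ 0.49816648 -0.17474267] [(np.float64(0.0067323169422414154), np.float64(107.8193446766821)), (np.float64(0.015095027995954071), np.float64(20.44937166288291))]
[471 139  14  15 143] ((477.7000427246094, 146.10000610351562), (12.074766159057617, 14.758047103881836), 26.56505012512207)
[ 0.58682962 -0.09274631] [(np.float64(0.00973041157395728), np.float64(126.2081618755847)), (np.float64(0.008981361480222773), np.float64(32.4137341953913))]
[  56  148   52   53 2111] ((82.0, 174.00001525878906), (57.982749938964844, 45.25482940673828), 45.0)
[ 0.44629303 -0.33834038] [(np.float64(0.03886372946103042), np.float64(92.09812411998809)), (np.float64(0.03859399786693799), np.float64(5.253749734352857))]
[312 172  22  20 
[... 360 characters left out ...]
float64(0.010739691445558823), np.float64(56.16107113845248)), (np.float64(0.021060450402287097), np.float64(-33.42693926454078))]
[260 328  35  28 545] ((276.5500183105469, 341.1499938964844), (23.40085220336914, 30.041635513305664), 71.56504821777344)
[ 0.64601902 -0.30970878] [(np.float64(0.027186378647583106), np.float64(79.06434016735156)), (np.float64(0.025153553007629885), np.float64(-21.374462915480258))]
[197 353  21  18 155] ((207.8970489501953, 361.3382568359375), (24.5242977142334, 7.202939987182617), 30.963754653930664)
[ 0.63112402 -0.37641759] [(np.float64(0.008793992326213652), np.float64(114.91366943566368)), (np.float64(0.02257645730815891), np.float64(15.757130046284484))]
```

View pics/z2.png

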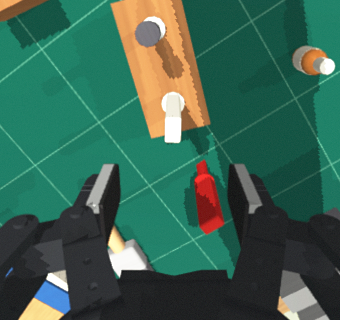

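The handle top at (322,208) is centred and square to the fingers. I'll quickly check that the red tool is clear, then descend.

Run:
```python
from h import *
c=shot('wrist');s=shot('scene')
for a,b in(((352,246),(236,241)),((360,310),(232,207))):
    p,e=cross(c,a,s,b);r=p-[.5657,-.2075,0];print(p,e,'tx',r[0]*-.83+r[1]*.557,'ty',r[0]*.557+r[1]*.83)
```

```text
[ 6.64906765e-01 -2.30871281e-01 -1.88012897e-04] 0.0020596170197098736 tx -0.09535941851818586 ty 0.03586000519306834
[ 0.66173947 -0.23035562  0.11566795] 0.0073415192455537435 tx -0.09244334248321244 ty 0.03452382327770744
```

```bash
python3 -m handwheel '[{"tx":0,"ty":0,"tz":0.03,"ax":0,"ay":0,"az":0,"jaw":0.3},{"tx":0,"ty":0,"tz":0.03,"ax":0,"ay":0,"az":0,"jaw":0.3},{"tx":0,"ty":0,"tz":0.03,"ax":0,"ay":0,"az":0,"jaw":0.3},{"tx":0,"ty":0,"tz":0.0215,"ax":0,"ay":0,"az":0,"jaw":0.3},{"tx":0,"ty":0,"tz":0,"ax":0,"ay":0,"az":0,"jaw":0.3},{"tx":0,"ty":0,"tz":0,"ax":0,"ay":0,"az":0,"jaw":-1},{"tx":0,"ty":0,"tz":0,"ax":0,"ay":0,"az":0,"jaw":-1},{"tx":0,"ty":0,"tz":0,"ax":0,"ay":0,"az":0,"jaw":-1},{"tx":0,"ty":0,"tz":0,"ax":0,"ay":0,"az":0,"jaw":-1},{"tx":0,"ty":0,"tz":0,"ax":0,"ay":0,"az":0,"jaw":-1}]' 60
```

```text
time: 5.6
ee_pos: [0.5663, -0.2085, 0.0761]
tcp_rot: [180.0, 0.1, 146.1]
wrist_force: [-0.8, 1.0, 6.7]
opening: 0.0115
grasp_force: 58.4
```

```bash
python3 -m handwheel '[{"tx":0,"ty":0,"tz":-0.01,"ax":0,"ay":0,"az":0,"jaw":-1},{"tx":0,"ty":0,"tz":-0.03,"ax":0,"ay":0,"az":0,"jaw":-1},{"tx":0,"ty":0,"tz":-0.04,"ax":0,"ay":0,"az":0,"jaw":-1},{"tx":0,"ty":0,"tz":-0.04,"ax":0,"ay":0,"az":0,"jaw":-1},{"tx":0,"ty":0,"tz":-0.03,"ax":0,"ay":0,"az":0,"jaw":-1},{"tx":0,"ty":0,"tz":0,"ax":0,"ay":0,"az":0,"jaw":-1},{"tx":0.0256,"ty":0.0393,"tz":0,"ax":0,"ay":0,"az":0,"jaw":-1},{"tx":0.0256,"ty":0.0393,"tz":0,"ax":0,"ay":0,"az":0,"jaw":-1},{"tx":0.0256,"ty":0.0393,"tz":0,"ax":0,"ay":0,"az":0,"jaw":-1},{"tx":0.0256,"ty":0.0393,"tz":0,"ax":0,"ay":0,"az":0,"jaw":-1}]'
python3 -m handwheel '[{"tx":0.0256,"ty":0.0393,"tz":0,"ax":0,"ay":0,"az":0,"jaw":-1},{"tx":0.0256,"ty":0.0393,"tz":0,"ax":0,"ay":0,"az":0,"jaw":-1},{"tx":0.0256,"ty":0.0393,"tz":0,"ax":0,"ay":0,"az":0,"jaw":-1},{"tx":0,"ty":0,"tz":0,"ax":0,"ay":0,"az":-9.5,"jaw":-1},{"tx":0,"ty":0,"tz":0,"ax":0,"ay":0,"az":-9.5,"jaw":-1},{"tx":0,"ty":0,"tz":0,"ax":0,"ay":0,"az":-9.5,"jaw":-1},{"tx":0,"ty":0,"tz":0,"ax":0,"ay":0,"az":-9.5,"jaw":-1},{"tx":0,"ty":0,"tz":0,"ax":0,"ay":0,"az":0,"jaw":-1},{"tx":0,"ty":0,"tz":0,"ax":0,"ay":0,"az":0,"jaw":-1},{"tx":0,"ty":0,"tz":0,"ax":0,"ay":0,"az":0,"jaw":-1}]'
python3 - <<'E'
from h import *
c=shot('wrist');im=c['color']
o=telemetry.get_obs();print(o['ee_pos'],o['tcp_rot'],o['q'].round(1),'collar',pix(c,[.571,.120,.089]),'tip',pix(c,np.array(o['ee_pos'])-[0,0,.069]))
u,v=pix(c,[.571,.120,.089]).astype(int);print(u,v)
a=cv2.resize(im[v-60:v+60,u-60:u+60,::-1],(600,600),interpolation=cv2.INTER_CUBIC)
np.save('w3.npy',im)
cv2.imwrite('pics/z3.png',a)
E
```

```text
time: 6.85
ee_pos: [0.5679, -0.0193, 0.2238]
tcp_rot: [-180.0, -0.1, 146.1]
wrist_force: [0.8, 0.3, 0.5]
opening: 0.0113
grasp_force: 58.4
time: 8.1
ee_pos: [0.5704, 0.12, 0.2246]
tcp_rot: [-180.0, -0.0, -176.0]
wrist_force: [0.4, 0.6, -0.0]
opening: 0.0111
grasp_force: 58.3
[0.57041897 0.11998281 0.22469969] [-1.79999435e+02 -7.68885937e-03 -1.76001392e+02] [11.9  9.5 14.3 94.8  0.   7.9] collar [323.32349513 182.42048613] tip [323.31238696 207.21957851]
323 182
```

View pics/z3.png

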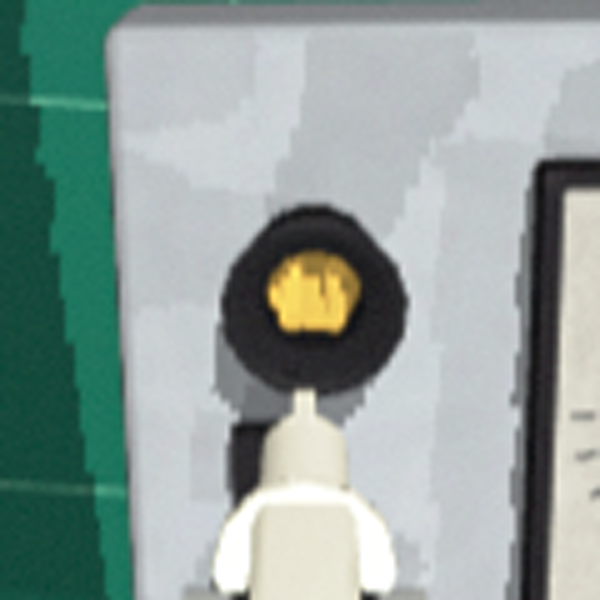

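The collar rim is centred near crop (314,298), the gold screw near (313,293), and the blade tip at (305,390). The slot isn't clear from this angle. I'll bring the camera right above the bore and lower.

```bash
python3 -m handwheel '[{"tx":-0.02,"ty":0,"tz":0,"ax":0,"ay":0,"az":0,"jaw":-1},{"tx":-0.03,"ty":0,"tz":0.01,"ax":0,"ay":0,"az":0,"jaw":-1},{"tx":-0.03,"ty":0,"tz":0.02,"ax":0,"ay":0,"az":0,"jaw":-1},{"tx":0,"ty":0,"tz":0.02,"ax":0,"ay":0,"az":0,"jaw":-1},{"tx":0,"ty":0,"tz":0,"ax":0,"ay":0,"az":0,"jaw":-1},{"tx":0,"ty":0,"tz":0,"ax":0,"ay":0,"az":0,"jaw":-1},{"tx":0,"ty":0,"tz":0,"ax":0,"ay":0,"az":0,"jaw":-1},{"tx":0,"ty":0,"tz":0,"ax":0,"ay":0,"az":0,"jaw":-1},{"tx":0,"ty":0,"tz":0,"ax":0,"ay":0,"az":0,"jaw":-1},{"tx":0,"ty":0,"tz":0,"ax":0,"ay":0,"az":0,"jaw":-1}]'
python3 - <<'E'
from h import *
cs=[shot('wrist') for _ in range(5)];c=cs[0];im=np.mean([k['color'] for k in cs],0)
o=telemetry.get_obs();print(o['ee_pos'],o['tcp_rot'])
np.save('w4.npy',im);np.savez('w4c.npz',K=c['K'],E=c['extrinsics'],k1=c['k1'])
u,v=pix(c,[.571,.120,.089]);print(u,v);u,v=int(u),int(v)
g=((im[...,0]-im[...,2]>50)&(im[...,0]>90));g[:v-25]=0;g[v+25:]=0;g[:,:u-25]=0;g[:,u+25:]=0
ys,xs=np.nonzero(g);print('gold',len(xs),xs.mean(),ys.mean(),xs.min(),xs.max(),ys.min(),ys.max())
print(onz(c,(xs.mean(),ys.mean()),.07))
d=(im.max(2)<70).astype(np.uint8);d[:v-30]=0;d[v+30:]=0;d[:,:u-30]=0;d[:,u+30:]=0
ct=max(cv2.findContours(d,cv2.RETR_EXTERNAL,cv2.CHAIN_APPROX_NONE)[0],key=cv2.contourArea)
print('rim',cv2.fitEllipse(ct),cv2.minEnclosingCircle(ct))
e=cv2.fitEllipse(ct)[0];print(onz(c,e,.089))
sub=im[v-24:v+24,u-24:u+24];a=cv2.resize(np.clip(sub*1.3,0,255).astype(np.uint8)[:,:,::-1],(576,576),interpolation=cv2.INTER_CUBIC)
cv2.imwrite('pics/z4.png',a)
E
```

```text
time: 9.4
ee_pos: [0.6502, 0.1257, 0.175]
tcp_rot: [-180.0, 0.0, -175.9]
wrist_force: [0.8, -0.2, -0.7]
opening: 0.0109
grasp_force: 58.3
[0.65025341 0.12570655 0.17475681] [-1.79998876e+02 -1.78225871e-03 -1.75909433e+02]
323.2725345353896 94.06749628323642
gold 499 325.498997995992 95.52705410821643 314 337 83 108
[0.57210783 0.12178953 0.07      ]
rim ((325.811279296875, 95.43296813964844), (47.15459060668945, 49.47724914550781), 2.560802936553955) ((325.8460388183594, 95.4206314086914), 25.18419075012207)
[0.57180285 0.12186995 0.089     ]
```

View pics/z4.png

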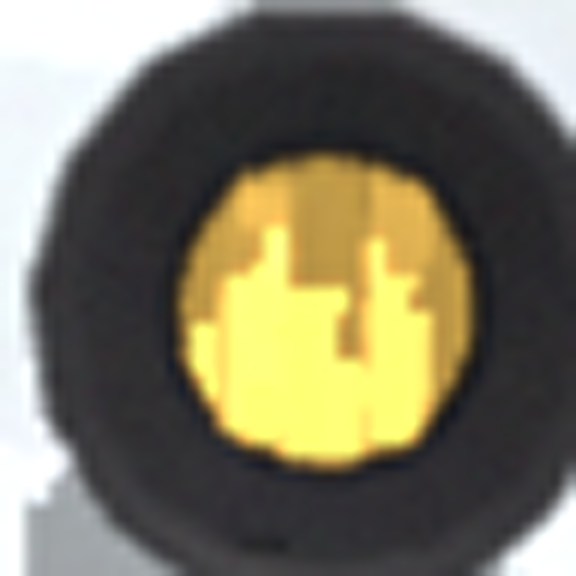

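The slot runs vertically in the crop, with its shadowed floor between x≈293 and 370. That is parallel to the blade as now held (yaw 184°), so no turn is needed. I'll check the blade tip's offset with the saved picture, then compute the shift.

Run:
```python
from h import *
c=shot('wrist');o=telemetry.get_obs();T=np.array(o['ee_pos']);Rm=R.from_euler('xyz',o['tcp_rot'],degrees=True).as_matrix()
for a in([.006,.0015,.069],[.006,-.0015,.069],[.006,.0015,.059],[.006,-.0015,.059],[0.01,0.006,.022],[.01,-.006,.022]):print(a,pix(c,T+Rm@a).round(1))
im=c['color'].astype(int);
w3=np.load('w3.npy').astype(int)
for r in range(196,208,1):print(r,w3[r,314:334].sum(1).tolist())
im=np.load('w4.npy').sum(2)
g=cv2.Sobel(im,cv2.CV_64F,1,0,ksize=3)
for r in range(84,108,2):print(r,im[r,312:340].astype(int).tolist())
tgt=np.array([.5718,.1213]);print('shift tool xy',Rm[:2,:2].T@(tgt-T[:2]),T)
```

```text
[0.006, 0.0015, 0.069] [325.4 199.4]
[0.006, -0.0015, 0.069] [321.3 199.4]
[0.006, 0.0015, 0.059] [325.5 204.2]
[0.006, -0.0015, 0.059] [321.2 204.2]
[0.01, 0.006, 0.022] [333.6 220. ]
[0.01, -0.006, 0.022] [313. 220.]
196 [157, 151, 149, 142, 147, 121, 107, 104, 102, 136, 131, 127, 126, 122, 136, 133, 126, 126, 113, 141]
197 [256, 168, 141, 159, 161, 155, 126, 122, 115, 133, 136, 128, 129, 136, 133, 138, 132, 130, 145, 135]
198 [334, 267, 176, 156, 155, 163, 158, 155, 164, 150, 158, 150, 144, 146, 156, 157, 145, 147, 143, 151]
199 [347, 341, 279, 229, 162, 151, 149, 175, 267, 272, 282, 279, 166, 156, 154, 155, 143, 142, 167, 224]
200 [341, 345, 346, 320, 264, 235, 223, 297, 542, 556, 565, 546, 227, 153, 154, 215, 222, 268, 313, 345]
201 [339, 341, 348, 342, 333, 314, 313, 417, 686, 690, 693, 684, 313, 293, 313, 342, 348, 375, 404, 408]
202 [341, 341, 342, 346, 337, 341, 334, 450, 685, 687, 689, 689, 393, 392, 402, 402, 405, 409, 416, 414]
203 [346, 346, 338, 347, 346, 331, 336, 458, 677, 680, 684, 681, 434, 400, 405, 410, 411, 407, 401, 415]
204 [337, 340, 345, 342, 332, 344, 362, 4
[... 1428 characters left out ...]
13, 417, 531, 534, 533, 531, 481, 324, 316, 310, 111, 80]
100 [115, 78, 203, 523, 541, 473, 545, 557, 557, 555, 548, 529, 527, 533, 540, 530, 522, 478, 526, 529, 531, 530, 480, 323, 301, 155, 63, 89]
102 [106, 101, 90, 203, 512, 480, 550, 535, 528, 529, 534, 528, 526, 529, 534, 536, 533, 529, 532, 530, 529, 532, 480, 313, 178, 72, 85, 104]
104 [114, 113, 111, 97, 155, 400, 553, 538, 529, 530, 533, 530, 528, 528, 534, 538, 527, 490, 527, 532, 535, 533, 372, 141, 63, 90, 105, 105]
106 [111, 116, 111, 112, 106, 144, 255, 410, 484, 504, 499, 532, 529, 532, 538, 539, 533, 473, 516, 522, 512, 333, 126, 86, 101, 105, 101, 105]
shift tool xy [0.07855955 0.00118486] [0.6502437  0.12572634 0.17474121]
```

```bash
python3 -m handwheel '[{"tx":0,"ty":0,"tz":-0.02,"ax":0,"ay":0,"az":0,"jaw":-1},{"tx":0.02,"ty":0.0005,"tz":0,"ax":0,"ay":0,"az":0,"jaw":-1},{"tx":0.03,"ty":0.0009,"tz":0,"ax":0,"ay":0,"az":0,"jaw":-1},{"tx":0.0285,"ty":0.0005,"tz":0,"ax":0,"ay":0,"az":0,"jaw":-1},{"tx":0,"ty":0,"tz":0,"ax":0,"ay":0,"az":0,"jaw":-1},{"tx":0,"ty":0,"tz":0,"ax":0,"ay":0,"az":0,"jaw":-1},{"tx":0,"ty":0,"tz":0.015,"ax":0,"ay":0,"az":0,"jaw":-1},{"tx":0,"ty":0,"tz":0.015,"ax":0,"ay":0,"az":0,"jaw":-1},{"tx":0,"ty":0,"tz":0,"ax":0,"ay":0,"az":0,"jaw":-1},{"tx":0,"ty":0,"tz":0,"ax":0,"ay":0,"az":0,"jaw":-1}]'
```

```text
time: 10.95
ee_pos: [0.5718, 0.122, 0.1646]
tcp_rot: [-180.0, -0.0, -175.9]
wrist_force: [0.0, -0.1, 0.6]
opening: 0.0114
grasp_force: 58.3
```

Run:
```python
from h import *
o=telemetry.get_obs();print(o['ee_pos'],o['tcp_rot'],o['wrist_force'],o['torque'])
```

```text
[0.57183725 0.12200541 0.164647  ] [-1.79997092e+02 -1.98907004e-02 -1.75908831e+02] [ 0.01063748 -0.08721602  0.57153999] [-0.00686382  0.00285547 -0.01480213]
```

```bash
python3 -m handwheel '[{"tx":0,"ty":0,"tz":0.005,"ax":0,"ay":0,"az":0,"jaw":-1},{"tx":0,"ty":0,"tz":0.005,"ax":0,"ay":0,"az":0,"jaw":-1},{"tx":0,"ty":0,"tz":0.003,"ax":0,"ay":0,"az":0,"jaw":-1},{"tx":0,"ty":0,"tz":0.001,"ax":0,"ay":0,"az":0,"jaw":-1},{"tx":0,"ty":0,"tz":0.001,"ax":0,"ay":0,"az":0,"jaw":-1},{"tx":0,"ty":0,"tz":0.001,"ax":0,"ay":0,"az":0,"jaw":-1},{"tx":0,"ty":0,"tz":0,"ax":0,"ay":0,"az":0,"jaw":-1},{"tx":0,"ty":0,"tz":0,"ax":0,"ay":0,"az":0,"jaw":-1},{"tx":0,"ty":0,"tz":0,"ax":0,"ay":0,"az":0,"jaw":-1},{"tx":0,"ty":0,"tz":0,"ax":0,"ay":0,"az":0,"jaw":-1}]'
```

```text
time: 12.2
ee_pos: [0.5718, 0.122, 0.1488]
tcp_rot: [180.0, 0.0, -175.9]
wrist_force: [-1.1, 0.2, 0.3]
opening: 0.0113
grasp_force: 58.3
```

```bash
python3 -m handwheel '[{"tx":0,"ty":0,"tz":0.0005,"ax":0,"ay":0,"az":0,"jaw":-1},{"tx":0,"ty":0,"tz":0.0005,"ax":0,"ay":0,"az":0,"jaw":-1},{"tx":0,"ty":0,"tz":0.0005,"ax":0,"ay":0,"az":0,"jaw":-1},{"tx":0,"ty":0,"tz":0.0005,"ax":0,"ay":0,"az":0,"jaw":-1},{"tx":0,"ty":0,"tz":0,"ax":0,"ay":0,"az":0,"jaw":-1},{"tx":0,"ty":0,"tz":0,"ax":0,"ay":0,"az":0,"jaw":-1},{"tx":0,"ty":0,"tz":0,"ax":0,"ay":0,"az":0,"jaw":-1},{"tx":0,"ty":0,"tz":0,"ax":0,"ay":0,"az":0,"jaw":-1},{"tx":0,"ty":0,"tz":0,"ax":0,"ay":0,"az":0,"jaw":-1},{"tx":0,"ty":0,"tz":0,"ax":0,"ay":0,"az":0,"jaw":-1}]'
python3 - <<'E'
from h import *
F=[]
for _ in range(4):
    shot('top');F.append(telemetry.get_obs()['wrist_force'])
print(np.mean(F,0))
E
```

```text
time: 13.45
ee_pos: [0.5718, 0.122, 0.1468]
tcp_rot: [-180.0, -0.0, -175.9]
wrist_force: [0.6, -0.6, -0.4]
opening: 0.0112
grasp_force: 58.3
[-0.16767774 -0.33684106 -0.42859209]
```

```bash
python3 -m handwheel '[{"tx":0,"ty":0,"tz":0.0005,"ax":0,"ay":0,"az":0,"jaw":-1},{"tx":0,"ty":0,"tz":0.0005,"ax":0,"ay":0,"az":0,"jaw":-1},{"tx":0,"ty":0,"tz":0.0005,"ax":0,"ay":0,"az":0,"jaw":-1},{"tx":0,"ty":0,"tz":0.0005,"ax":0,"ay":0,"az":0,"jaw":-1},{"tx":0,"ty":0,"tz":0.0005,"ax":0,"ay":0,"az":0,"jaw":-1},{"tx":0,"ty":0,"tz":0,"ax":0,"ay":0,"az":0,"jaw":-1},{"tx":0,"ty":0,"tz":0,"ax":0,"ay":0,"az":0,"jaw":-1},{"tx":0,"ty":0,"tz":0,"ax":0,"ay":0,"az":0,"jaw":-1},{"tx":0,"ty":0,"tz":0,"ax":0,"ay":0,"az":0,"jaw":-1},{"tx":0,"ty":0,"tz":0,"ax":0,"ay":0,"az":0,"jaw":-1}]'
python3 - <<'E'
from h import *
F=[]
for _ in range(3):
    shot('top');F.append(telemetry.get_obs()['wrist_force'])
print(np.mean(F,0))
E
```

```text
time: 14.9
ee_pos: [0.5718, 0.122, 0.1443]
tcp_rot: [-180.0, -0.0, -175.9]
wrist_force: [1.3, -0.2, -0.7]
opening: 0.0118
grasp_force: 58.3
[ 0.04915183 -0.05147416 -0.41260435]
```

```bash
python3 -m handwheel '[{"tx":0,"ty":0,"tz":0.0005,"ax":0,"ay":0,"az":0,"jaw":-1},{"tx":0,"ty":0,"tz":0.0005,"ax":0,"ay":0,"az":0,"jaw":-1},{"tx":0,"ty":0,"tz":0.0005,"ax":0,"ay":0,"az":0,"jaw":-1},{"tx":0,"ty":0,"tz":0.0005,"ax":0,"ay":0,"az":0,"jaw":-1},{"tx":0,"ty":0,"tz":0.0005,"ax":0,"ay":0,"az":0,"jaw":-1},{"tx":0,"ty":0,"tz":0,"ax":0,"ay":0,"az":0,"jaw":-1},{"tx":0,"ty":0,"tz":0,"ax":0,"ay":0,"az":0,"jaw":-1},{"tx":0,"ty":0,"tz":0,"ax":0,"ay":0,"az":0,"jaw":-1},{"tx":0,"ty":0,"tz":0,"ax":0,"ay":0,"az":0,"jaw":-1},{"tx":0,"ty":0,"tz":0,"ax":0,"ay":0,"az":0,"jaw":-1}]'
python3 - <<'E'
from h import *
F=[]
for _ in range(3):
    shot('top');F.append(telemetry.get_obs()['wrist_force'])
print(np.mean(F,0))
E
```

```text
time: 16.3
ee_pos: [0.5718, 0.122, 0.1418]
tcp_rot: [180.0, 0.0, -175.9]
wrist_force: [-0.0, -0.3, 0.2]
opening: 0.0112
grasp_force: 58.3
[-0.04531671  0.49591728 -0.52999588]
```

```bash
python3 -m handwheel '[{"tx":0,"ty":0,"tz":0.0005,"ax":0,"ay":0,"az":0,"jaw":-1},{"tx":0,"ty":0,"tz":0.0005,"ax":0,"ay":0,"az":0,"jaw":-1},{"tx":0,"ty":0,"tz":0.0005,"ax":0,"ay":0,"az":0,"jaw":-1},{"tx":0,"ty":0,"tz":0.0005,"ax":0,"ay":0,"az":0,"jaw":-1},{"tx":0,"ty":0,"tz":0.0005,"ax":0,"ay":0,"az":0,"jaw":-1},{"tx":0,"ty":0,"tz":0,"ax":0,"ay":0,"az":0,"jaw":-1},{"tx":0,"ty":0,"tz":0,"ax":0,"ay":0,"az":0,"jaw":-1},{"tx":0,"ty":0,"tz":0,"ax":0,"ay":0,"az":0,"jaw":-1},{"tx":0,"ty":0,"tz":0,"ax":0,"ay":0,"az":0,"jaw":-1},{"tx":0,"ty":0,"tz":0,"ax":0,"ay":0,"az":0,"jaw":-1}]'
python3 - <<'E'
from h import *
F=[]
for _ in range(3):
    shot('top');F.append(telemetry.get_obs()['wrist_force'])
print(np.mean(F,0))
E
```

```text
time: 17.7
ee_pos: [0.5718, 0.122, 0.1393]
tcp_rot: [180.0, 0.0, -175.9]
wrist_force: [-0.6, -0.4, 0.2]
opening: 0.0111
grasp_force: 58.3
[ 0.24522618  0.31122112 -0.08008244]
```

```bash
python3 -m handwheel '[{"tx":0,"ty":0,"tz":0.0005,"ax":0,"ay":0,"az":0,"jaw":-1},{"tx":0,"ty":0,"tz":0.0005,"ax":0,"ay":0,"az":0,"jaw":-1},{"tx":0,"ty":0,"tz":0.0005,"ax":0,"ay":0,"az":0,"jaw":-1},{"tx":0,"ty":0,"tz":0,"ax":0,"ay":0,"az":0,"jaw":-1},{"tx":0,"ty":0,"tz":0,"ax":0,"ay":0,"az":0,"jaw":-1},{"tx":0,"ty":0,"tz":0,"ax":0,"ay":0,"az":0,"jaw":-1},{"tx":0,"ty":0,"tz":0,"ax":0,"ay":0,"az":0,"jaw":-1},{"tx":0,"ty":0,"tz":0,"ax":0,"ay":0,"az":0,"jaw":-1},{"tx":0,"ty":0,"tz":0,"ax":0,"ay":0,"az":0,"jaw":-1},{"tx":0,"ty":0,"tz":0,"ax":0,"ay":0,"az":0,"jaw":-1}]'
python3 - <<'E'
from h import *
F=[]
for _ in range(4):
    shot('top');F.append(telemetry.get_obs()['wrist_force'])
print(np.mean(F,0))
E
```

```text
time: 19.1
ee_pos: [0.5718, 0.122, 0.1378]
tcp_rot: [180.0, 0.0, -175.9]
wrist_force: [0.6, -0.3, 1.7]
opening: 0.0116
grasp_force: 58.4
[0.16462827 0.36430036 1.79837387]
```

Contact at about 2.2 N. I'll locate the meter in the wrist view, and then a small clockwise turn will show whether the blade is in the slot.

Run:
```python
from h import *
c=shot('wrist');im=c['color']
# collar at unit (-30,-58); meter centre (0,40)
a=np.radians(4);Rz=np.array([[np.cos(a),-np.sin(a)],[np.sin(a),np.cos(a)]])
def U(x,y,z):return np.r_[np.array([.5718,.122])+Rz@[(x+30)/1e3,(y+58)/1e3],z]
p=pix(c,U(0,40,.07));m=pix(c,U(39,40,.07));print(p,m)
S=[pix(c,U(x,y,.07)) for x,y in((-52,-12),(52,-12),(52,92),(-52,92))];print(np.round(S))
np.save('w5.npy',im)
# rectify meter plane z=.07 : 5px/mm, x up, y left
H=cv2.getPerspectiveTransform(np.float32(S),np.float32([[560,560],[560,0],[0,0],[0,560]]))
cv2.imwrite('pics/m.png',cv2.warpPerspective(im,H,(560,560))[:,:,::-1])
```

```text
[449.92930232 243.92494488] [443.14466737 286.56400614]
[[388. 179.]
 [379. 300.]
 [501. 299.]
 [529. 180.]]
```

View pics/m.png

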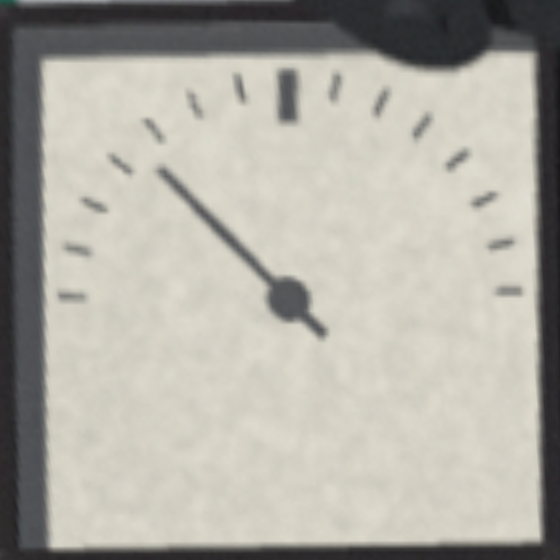

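The needle runs from its pivot (288,299) to (161,170) and the mark is at (288,96), so it is about 44.6° anticlockwise of the mark. I'll turn 20° clockwise.

```bash
cat > m.py <<'E'
from h import *
from scipy.optimize import least_squares
a=np.radians(4);Rz=np.array([[np.cos(a),-np.sin(a)],[np.sin(a),np.cos(a)]])
def U(x,y,z):return np.r_[np.array([.5718,.122])+Rz@[(x+30)/1e3,(y+58)/1e3],z]
def meas(tag):
    c=shot('wrist')
    S=[pix(c,U(x,y,.07)) for x,y in((-52,-12),(52,-12),(52,92),(-52,92))]
    H=cv2.getPerspectiveTransform(np.float32(S),np.float32([[560,560],[560,0],[0,0],[0,560]]))
    w=cv2.warpPerspective(c['color'],H,(560,560));cv2.imwrite(f'pics/{tag}.png',w[:,:,::-1])
    d=(w.max(2)<135).astype(np.uint8);k=cv2.morphologyEx(d,cv2.MORPH_OPEN,np.ones((26,26),np.uint8));k[:200]=0;k[400:]=0;k[:,:180]=0;k[:,400:]=0
    ys,xs=np.nonzero(k);P=np.array([xs.mean(),ys.mean()]) if len(xs) else np.array([288,299.])
    Y,X=np.mgrid[:560,:560];r=np.hypot(X-P[0],Y-P[1]);th=np.degrees(np.arctan2(-(X-P[0]),-(Y-P[1])))
    res={}
    for n,lo,hi in(('needle',45,150),('mark',185,225)):
        s=(d>0)&(r>lo)&(r<hi)&(abs(th)<(100 if n=='needle' else 5));res[n]=(int(s.sum()),th[s].mean().round(2) if s.any() else None,th[s].std().round(2) if s.any() else None)
    o=telemetry.get_obs();print(tag,'pivot',P.round(1),res,'F',o['wrist_force'].round(2),'M',o['torque'].round(3),o['ee_pos'].round(4),o['tcp_rot'].round(1),o['time'])
E
python3 -c "
from m import *
meas('a0')"
python3 -m handwheel '[{"tx":0,"ty":0,"tz":0,"ax":0,"ay":0,"az":4,"jaw":-1},{"tx":0,"ty":0,"tz":0,"ax":0,"ay":0,"az":4,"jaw":-1},{"tx":0,"ty":0,"tz":0,"ax":0,"ay":0,"az":4,"jaw":-1},{"tx":0,"ty":0,"tz":0,"ax":0,"ay":0,"az":4,"jaw":-1},{"tx":0,"ty":0,"tz":0,"ax":0,"ay":0,"az":4,"jaw":-1},{"tx":0,"ty":0,"tz":0,"ax":0,"ay":0,"az":0,"jaw":-1},{"tx":0,"ty":0,"tz":0,"ax":0,"ay":0,"az":0,"jaw":-1},{"tx":0,"ty":0,"tz":0,"ax":0,"ay":0,"az":0,"jaw":-1},{"tx":0,"ty":0,"tz":0,"ax":0,"ay":0,"az":0,"jaw":-1},{"tx":0,"ty":0,"tz":0,"ax":0,"ay":0,"az":0,"jaw":-1}]'
python3 -c "
from m import *
meas('a1')"
```

```text
a0 pivot [289.4 300. ] {'needle': (850, np.float64(44.55), np.float64(1.69)), 'mark': (661, np.float64(0.59), np.float64(1.35))} F [-0.42  0.15  1.55] M [ 0.018 -0.026 -0.007] [0.5718 0.122  0.1378] [ 180.    -0.  -175.9] 19.4
time: 20.65
ee_pos: [0.5718, 0.1219, 0.1378]
tcp_rot: [-180.0, -0.0, 164.1]
wrist_force: [-0.1, -1.7, 3.4]
opening: 0.011
grasp_force: 58.6
a1 pivot [285.1 299.9] {'needle': (893, np.float64(38.39), np.float64(1.71)), 'mark': (698, np.float64(0.52), np.float64(1.42))} F [-0.14 -1.97  2.65] M [-0.507  0.207 -0.001] [0.5718 0.1219 0.1378] [-180.    -0.   164.1] 20.7
```

The blade is in the slot: the needle moved 6° after the play was taken up. I'll ease off slightly and turn further.

```bash
python3 -m handwheel '[{"tx":0,"ty":0,"tz":-0.0004,"ax":0,"ay":0,"az":4,"jaw":-1},{"tx":0,"ty":0,"tz":0,"ax":0,"ay":0,"az":4,"jaw":-1},{"tx":0,"ty":0,"tz":0,"ax":0,"ay":0,"az":4,"jaw":-1},{"tx":0,"ty":0,"tz":0,"ax":0,"ay":0,"az":4,"jaw":-1},{"tx":0,"ty":0,"tz":0,"ax":0,"ay":0,"az":4,"jaw":-1},{"tx":0,"ty":0,"tz":0,"ax":0,"ay":0,"az":4,"jaw":-1},{"tx":0,"ty":0,"tz":0,"ax":0,"ay":0,"az":0,"jaw":-1},{"tx":0,"ty":0,"tz":0,"ax":0,"ay":0,"az":0,"jaw":-1},{"tx":0,"ty":0,"tz":0,"ax":0,"ay":0,"az":0,"jaw":-1},{"tx":0,"ty":0,"tz":0,"ax":0,"ay":0,"az":0,"jaw":-1}]'
python3 -c "
from m import *
meas('a2')"
```

```text
time: 21.95
ee_pos: [0.5718, 0.1219, 0.1381]
tcp_rot: [-180.0, -0.0, 140.1]
wrist_force: [-1.7, -2.3, 1.5]
opening: 0.0113
grasp_force: 58.6
a2 pivot [281.5 297. ] {'needle': (977, np.float64(15.68), np.float64(1.93)), 'mark': (657, np.float64(0.7), np.float64(1.34))} F [-1.22 -2.44  2.18] M [-0.703  0.259  0.023] [0.5718 0.1219 0.1382] [-180.    -0.   140.1] 22.0
```

```bash
python3 -m handwheel '[{"tx":0,"ty":0,"tz":0,"ax":0,"ay":0,"az":4,"jaw":-1},{"tx":0,"ty":0,"tz":0,"ax":0,"ay":0,"az":4,"jaw":-1},{"tx":0,"ty":0,"tz":0,"ax":0,"ay":0,"az":3,"jaw":-1},{"tx":0,"ty":0,"tz":0,"ax":0,"ay":0,"az":2,"jaw":-1},{"tx":0,"ty":0,"tz":0,"ax":0,"ay":0,"az":0,"jaw":-1},{"tx":0,"ty":0,"tz":0,"ax":0,"ay":0,"az":0,"jaw":-1},{"tx":0,"ty":0,"tz":0,"ax":0,"ay":0,"az":0,"jaw":-1},{"tx":0,"ty":0,"tz":0,"ax":0,"ay":0,"az":0,"jaw":-1},{"tx":0,"ty":0,"tz":0,"ax":0,"ay":0,"az":0,"jaw":-1},{"tx":0,"ty":0,"tz":0,"ax":0,"ay":0,"az":0,"jaw":-1}]'
python3 -c "
from m import *
meas('a3')"
```

```text
time: 23.25
ee_pos: [0.5718, 0.122, 0.1382]
tcp_rot: [-180.0, -0.0, 127.1]
wrist_force: [-3.2, -3.2, 1.8]
opening: 0.0115
grasp_force: 58.6
a3 pivot [279.9 295.5] {'needle': (921, np.float64(3.33), np.float64(1.86)), 'mark': (656, np.float64(0.88), np.float64(1.33))} F [-0.73 -3.16  0.78] M [-0.823  0.484  0.025] [0.5718 0.122  0.1382] [-180.    -0.   127.1] 23.3
```

```bash
python3 -m handwheel '[{"tx":0,"ty":0,"tz":0,"ax":0,"ay":0,"az":1,"jaw":-1},{"tx":0,"ty":0,"tz":0,"ax":0,"ay":0,"az":1.3,"jaw":-1},{"tx":0,"ty":0,"tz":0,"ax":0,"ay":0,"az":0,"jaw":-1},{"tx":0,"ty":0,"tz":0,"ax":0,"ay":0,"az":0,"jaw":-1},{"tx":0,"ty":0,"tz":0,"ax":0,"ay":0,"az":0,"jaw":-1},{"tx":0,"ty":0,"tz":0,"ax":0,"ay":0,"az":0,"jaw":-1},{"tx":0,"ty":0,"tz":0,"ax":0,"ay":0,"az":0,"jaw":-1},{"tx":0,"ty":0,"tz":0,"ax":0,"ay":0,"az":0,"jaw":-1},{"tx":0,"ty":0,"tz":0,"ax":0,"ay":0,"az":0,"jaw":-1},{"tx":0,"ty":0,"tz":0,"ax":0,"ay":0,"az":0,"jaw":-1}]'
python3 - <<'E'
from m import *
meas('a4')
w=cv2.imread('pics/a4.png').max(2);d=w<135
def line(y0,y1,x0,x1):
    ys,xs=np.nonzero(d[y0:y1,x0:x1]);ys=ys+y0;xs=xs+x0
    p=np.polyfit(ys,xs,1);return round(np.degrees(np.arctan(p[0])),2),xs.mean().round(1),ys.mean().round(1)
print('needle',line(140,255,250,310),'tail',line(325,350,250,310),'mark',line(65,120,250,310))
# paper edges: bright region
b=(w>160).astype(np.uint8);
for y in (150,250,350,450,500):
    xs=np.nonzero(b[y])[0];print(y,xs.min(),xs.max())
for x in (100,200,350,450):
    ys=np.nonzero(b[:,x])[0];print(x,ys.min(),ys.max())
# side ticks (90deg)
for x0,x1 in((40,95),(480,535)):
    ys,xs=np.nonzero(d[270:320,x0+5:x1-5]);print('tick',xs.mean()+x0+5,ys.mean()+270,len(xs))
E
```

```text
time: 24.55
ee_pos: [0.5718, 0.122, 0.1382]
tcp_rot: [-180.0, -0.0, 124.8]
wrist_force: [-1.9, -3.0, 2.2]
opening: 0.0112
grasp_force: 58.6
a4 pivot [279.5 295. ] {'needle': (918, np.float64(0.8), np.float64(1.83)), 'mark': (639, np.float64(0.82), np.float64(1.3))} F [-2.18 -2.9   0.3 ] M [-0.893  0.538 -0.034] [0.5718 0.122  0.1382] [-180.    -0.   124.8] 24.6
needle (np.float64(-0.59), np.float64(278.4), np.float64(197.1)) tail (np.float64(-1.12), np.float64(277.9), np.float64(334.6)) mark (np.float64(1.23), np.float64(276.8), np.float64(91.3))
150 32 525
250 33 526
350 35 528
450 36 529
500 38 530
100 0 545
200 50 543
350 48 541
450 47 540
tick 59.986301369863014 291.3972602739726 73
tick 511.3269230769231 284.25 52
```

Run:
```python
from m import *
cs=[shot('wrist') for _ in range(4)];c=cs[0];im=np.mean([k['color'] for k in cs],0).astype(np.float32)
S=[pix(c,U(x,y,.07)) for x,y in((-52,-12),(52,-12),(52,92),(-52,92))]
H=cv2.getPerspectiveTransform(np.float32(S),np.float32([[560,560],[560,0],[0,0],[0,560]]))
w=cv2.warpPerspective(im,H,(560,560),flags=cv2.INTER_CUBIC).mean(2)
def cen(y):
    s=w[y,255:305];b=np.median(s);k=np.clip(b-s-25,0,None);return (k*np.arange(255,305)).sum()/k.sum() if k.sum()>40 else np.nan
rows=[*range(136,262,4),*range(318,345,3)]
x=np.array([cen(y) for y in rows]);print(list(zip(rows,x.round(1))))
g=~np.isnan(x);Y=np.array(rows)
for s in(g&(Y<262),g):print('ccw deg',np.degrees(np.arctan(np.polyfit(Y[s],x[s],1)[0])))
m=np.array([cen(y) for y in range(72,112,3)]);print('mark',np.nanmean(m),m.round(1))
```

```text
[(136, np.float64(278.8)), (140, np.float64(278.8)), (144, np.float64(278.7)), (148, np.float64(278.7)), (152, np.float64(278.7)), (156, np.float64(278.7)), (160, np.float64(278.6)), (164, np.float64(278.7)), (168, np.float64(278.6)), (172, np.float64(278.6)), (176, np.float64(278.6)), (180, np.float64(278.5)), (184, np.float64(278.4)), (188, np.float64(278.3)), (192, np.float64(278.4)), (196, np.float64(278.4)), (200, np.float64(278.3)), (204, np.float64(278.3)), (208, np.float64(278.3)), (212, np.float64(278.2)), (216, np.float64(278.1)), (220, np.float64(278.3)), (224, np.float64(278.2)), (228, np.float64(278.1)), (232, np.float64(278.2)), (236, np.float64(278.2)), (240, np.float64(278.1)), (244, np.float64(278.1)), (248, np.float64(278.3)), (252, np.float64(278.2)), (256, np.float64(278.1)), (260, np.float64(278.1)), (318, np.float64(277.6)), (321, np.float64(277.8)), (324, np.float64(277.7)), (327, np.float64(277.7)), (330, np.float64(277.7)), (333, np.float64(277.8)), (336, np.float64(277.8)), (339, np.float64(277.7)), (342, np.float64(277.6))]
ccw deg -0.34535680673922936
ccw deg -0.3071544422192401
mark 276.6506190411121 [276.5 276.6 276.6 276.4 276.4 276.4 276.5 276.7 276.6 276.7 276.7 276.7
 277.  277.3]
```

The needle is within about 1° of the mark, inside the bold bar. I'll relieve the torque within the play, lift straight out and re-measure.

```bash
python3 -m handwheel '[{"tx":0,"ty":0,"tz":0,"ax":0,"ay":0,"az":-3,"jaw":-1},{"tx":0,"ty":0,"tz":0,"ax":0,"ay":0,"az":-3,"jaw":-1},{"tx":0,"ty":0,"tz":0,"ax":0,"ay":0,"az":0,"jaw":-1},{"tx":0,"ty":0,"tz":-0.003,"ax":0,"ay":0,"az":0,"jaw":-1},{"tx":0,"ty":0,"tz":-0.005,"ax":0,"ay":0,"az":0,"jaw":-1},{"tx":0,"ty":0,"tz":-0.015,"ax":0,"ay":0,"az":0,"jaw":-1},{"tx":0,"ty":0,"tz":-0.03,"ax":0,"ay":0,"az":0,"jaw":-1},{"tx":0,"ty":0,"tz":-0.035,"ax":0,"ay":0,"az":0,"jaw":-1},{"tx":0,"ty":0,"tz":0,"ax":0,"ay":0,"az":0,"jaw":-1},{"tx":0,"ty":0,"tz":0,"ax":0,"ay":0,"az":0,"jaw":-1}]'
python3 - <<'E'
from m import *
meas('a5')
w=cv2.imread('pics/a5.png').astype(np.float32).mean(2)
def cen(y):
    s=w[y,250:310];b=np.median(s);k=np.clip(b-s-25,0,None);return (k*np.arange(250,310)).sum()/k.sum() if k.sum()>40 else np.nan
Y=np.array([*range(146,255,4),*range(322,340,3)]);x=np.array([cen(y) for y in Y]);g=~np.isnan(x)
p=np.polyfit(Y[g],x[g],1);print('needle ccw',np.degrees(np.arctan(p[0])),'at pivot',np.polyval(p,296),'mark x',np.nanmean([cen(y) for y in range(72,112,3)]))
b=w>160
for s in(0,-1):
    e=[np.nonzero(b[y])[0][s] for y in range(150,520,10)];print('edge ccw',np.degrees(np.arctan(np.polyfit(range(150,520,10),e,1)[0])))
# tip of tool offset for return: tool x,y seen vs predicted
o=telemetry.get_obs();print(o['q'].round(1))
E
```

```text
time: 26.05
ee_pos: [0.5719, 0.1221, 0.2262]
tcp_rot: [180.0, 0.0, 130.8]
wrist_force: [-0.4, -0.5, -1.0]
opening: 0.0113
grasp_force: 58.5
a5 pivot [280. 294.] {'needle': (788, np.float64(0.55), np.float64(1.53)), 'mark': (620, np.float64(0.74), np.float64(1.26))} F [0.89 0.43 0.55] M [-0.023  0.01  -0.03 ] [0.5716 0.122  0.2256] [-180.    -0.   130.8] 26.1
needle ccw -0.2049788120530097 at pivot 278.80016192135224 mark x 277.4407014195476
edge ccw 0.8991629252088225
edge ccw 0.733476310598042
[12.   9.8 14.7 95.   0.  61.3]
```

The needle held still, about 1° from the mark's centreline. Now back to the stand.

```bash
python3 -m handwheel '[{"tx":0,"ty":0,"tz":0,"ax":0,"ay":0,"az":-7.7,"jaw":-1},{"tx":0,"ty":0,"tz":0,"ax":0,"ay":0,"az":-7.6,"jaw":-1},{"tx":-0.0257,"ty":-0.0396,"tz":0,"ax":0,"ay":0,"az":0,"jaw":-1},{"tx":-0.0257,"ty":-0.0396,"tz":0,"ax":0,"ay":0,"az":0,"jaw":-1},{"tx":-0.0257,"ty":-0.0396,"tz":0,"ax":0,"ay":0,"az":0,"jaw":-1},{"tx":-0.0257,"ty":-0.0396,"tz":0,"ax":0,"ay":0,"az":0,"jaw":-1},{"tx":-0.0257,"ty":-0.0396,"tz":0,"ax":0,"ay":0,"az":0,"jaw":-1},{"tx":-0.0257,"ty":-0.0396,"tz":0,"ax":0,"ay":0,"az":0,"jaw":-1},{"tx":-0.0257,"ty":-0.0396,"tz":0,"ax":0,"ay":0,"az":0,"jaw":-1},{"tx":0,"ty":0,"tz":0,"ax":0,"ay":0,"az":0,"jaw":-1}]'
python3 - <<'E'
from m import *
for _ in range(4): c=shot('wrist')
o=telemetry.get_obs();T=np.array(o['ee_pos']);print(T,o['tcp_rot'])
im=c['color'].astype(int)
u,v=pix(c,[.5663,-.2085,.05]);print('hole pred',u,v)
u,v=int(u),int(v)
# dark hole in orange
s=im[v-22:v+16,u-20:u+20];lum=s.sum(2)
for r in range(0,38,2):print(v-22+r,lum[r,::2].tolist())
E
```

```text
time: 27.35
ee_pos: [0.5657, -0.2111, 0.2245]
tcp_rot: [-179.9, -0.1, 145.9]
wrist_force: [-0.3, -0.3, -0.7]
opening: 0.0108
grasp_force: 58.6
[ 0.56639701 -0.20755439  0.22576106] [ 1.79998788e+02 -5.02325044e-02  1.46131915e+02]
hole pred 322.5344486354422 172.02337641104364
150 [516, 513, 505, 506, 516, 513, 508, 498, 508, 457, 443, 443, 511, 424, 509, 515, 499, 495, 501, 472]
152 [517, 517, 514, 504, 508, 513, 509, 499, 498, 516, 524, 517, 521, 501, 505, 517, 507, 494, 496, 510]
154 [512, 522, 507, 502, 508, 513, 512, 497, 497, 511, 525, 515, 521, 501, 505, 516, 507, 497, 493, 501]
156 [520, 519, 513, 510, 507, 509, 515, 504, 493, 507, 517, 518, 524, 508, 500, 509, 516, 494, 492, 503]
158 [517, 517, 514, 509, 508, 512, 515, 507, 497, 503, 517, 520, 515, 510, 501, 505, 515, 495, 498, 500]
160 [523, 516, 514, 507, 500, 508, 518, 513, 504, 499, 515, 526, 521, 524, 499, 508, 514, 500, 493, 495]
162 [524, 515, 516, 509, 500, 512, 513, 512, 493, 499, 482, 493, 506, 522, 506, 501, 514, 509, 492, 498]
164 [521, 518, 514, 509, 509, 508, 509, 521, 417, 323, 285, 293, 316, 452, 514, 502, 51
[... 472 characters left out ...]
 437, 287, 216, 216, 274, 282, 335, 320, 324, 459, 491, 494, 519, 498]
176 [514, 517, 517, 514, 514, 514, 482, 403, 253, 302, 315, 322, 329, 325, 446, 496, 467, 467, 512, 504]
178 [517, 518, 520, 523, 513, 510, 509, 481, 424, 336, 313, 340, 370, 452, 479, 486, 472, 471, 477, 502]
180 [519, 517, 522, 511, 521, 517, 509, 509, 486, 479, 488, 476, 478, 486, 481, 478, 474, 457, 475, 492]
182 [514, 520, 521, 519, 519, 512, 508, 510, 514, 515, 504, 467, 475, 478, 481, 481, 475, 461, 473, 475]
184 [512, 524, 520, 528, 519, 514, 512, 511, 511, 515, 492, 466, 464, 477, 480, 477, 482, 464, 467, 474]
186 [524, 522, 523, 523, 523, 519, 512, 508, 507, 513, 509, 476, 461, 473, 486, 480, 480, 464, 468, 474]
```

The hole is centred at (323,171), as predicted. Descending.

```bash
python3 -m handwheel '[{"tx":-0.0005,"ty":-0.0005,"tz":0.03,"ax":0,"ay":0,"az":0,"jaw":-1},{"tx":0,"ty":0,"tz":0.04,"ax":0,"ay":0,"az":0,"jaw":-1},{"tx":0,"ty":0,"tz":0.03,"ax":0,"ay":0,"az":0,"jaw":-1},{"tx":0,"ty":0,"tz":0,"ax":0,"ay":0,"az":0,"jaw":-1},{"tx":0,"ty":0,"tz":0,"ax":0,"ay":0,"az":0,"jaw":-1},{"tx":0,"ty":0,"tz":0.003,"ax":0,"ay":0,"az":0,"jaw":-1},{"tx":0,"ty":0,"tz":0.003,"ax":0,"ay":0,"az":0,"jaw":-1},{"tx":0,"ty":0,"tz":0.003,"ax":0,"ay":0,"az":0,"jaw":-1},{"tx":0,"ty":0,"tz":0.003,"ax":0,"ay":0,"az":0,"jaw":-1},{"tx":0,"ty":0,"tz":0,"ax":0,"ay":0,"az":0,"jaw":-1}]'
```

```text
time: 28.8
ee_pos: [0.5664, -0.2091, 0.1138]
tcp_rot: [-180.0, -0.0, 146.1]
wrist_force: [-0.6, 1.3, 0.6]
opening: 0.0112
grasp_force: 58.6
```

```bash
python3 -m handwheel '[{"tx":0,"ty":0,"tz":0.006,"ax":0,"ay":0,"az":0,"jaw":-1},{"tx":0,"ty":0,"tz":0.007,"ax":0,"ay":0,"az":0,"jaw":-1},{"tx":0,"ty":0,"tz":0.007,"ax":0,"ay":0,"az":0,"jaw":-1},{"tx":0,"ty":0,"tz":0.007,"ax":0,"ay":0,"az":0,"jaw":-1},{"tx":0,"ty":0,"tz":0.005,"ax":0,"ay":0,"az":0,"jaw":-1},{"tx":0,"ty":0,"tz":0.003,"ax":0,"ay":0,"az":0,"jaw":-1},{"tx":0,"ty":0,"tz":0.001,"ax":0,"ay":0,"az":0,"jaw":-1},{"tx":0,"ty":0,"tz":0.0005,"ax":0,"ay":0,"az":0,"jaw":-1},{"tx":0,"ty":0,"tz":0,"ax":0,"ay":0,"az":0,"jaw":-1},{"tx":0,"ty":0,"tz":0,"ax":0,"ay":0,"az":0,"jaw":-1}]'
```

```text
time: 30.05
ee_pos: [0.5667, -0.2091, 0.0779]
tcp_rot: [180.0, 0.0, 146.1]
wrist_force: [-0.5, 0.2, -0.8]
opening: 0.0115
grasp_force: 58.6
```

```bash
python3 -m handwheel '[{"tx":0,"ty":0,"tz":0.0005,"ax":0,"ay":0,"az":0,"jaw":-1},{"tx":0,"ty":0,"tz":0.0005,"ax":0,"ay":0,"az":0,"jaw":-1},{"tx":0,"ty":0,"tz":0.0004,"ax":0,"ay":0,"az":0,"jaw":-1},{"tx":0,"ty":0,"tz":0,"ax":0,"ay":0,"az":0,"jaw":-1},{"tx":0,"ty":0,"tz":0,"ax":0,"ay":0,"az":0,"jaw":-0.6},{"tx":0,"ty":0,"tz":0,"ax":0,"ay":0,"az":0,"jaw":-0.2},{"tx":0,"ty":0,"tz":0,"ax":0,"ay":0,"az":0,"jaw":0.2},{"tx":0,"ty":0,"tz":0,"ax":0,"ay":0,"az":0,"jaw":0.3},{"tx":0,"ty":0,"tz":0,"ax":0,"ay":0,"az":0,"jaw":0.3},{"tx":0,"ty":0,"tz":0,"ax":0,"ay":0,"az":0,"jaw":0.3}]'
python3 -m handwheel '[{"tx":0,"ty":0,"tz":-0.01,"ax":0,"ay":0,"az":0,"jaw":0.3},{"tx":0,"ty":0,"tz":-0.03,"ax":0,"ay":0,"az":0,"jaw":0.3},{"tx":0,"ty":0,"tz":-0.04,"ax":0,"ay":0,"az":0,"jaw":0.3},{"tx":0,"ty":0,"tz":-0.0325,"ax":0,"ay":0,"az":0,"jaw":0.3},{"tx":0,"ty":0,"tz":0,"ax":0,"ay":0,"az":0,"jaw":0.3},{"tx":0,"ty":0,"tz":0,"ax":0,"ay":0,"az":0,"jaw":0.3},{"tx":0,"ty":0,"tz":0,"ax":0,"ay":0,"az":0,"jaw":0.3},{"tx":0,"ty":0,"tz":0,"ax":0,"ay":0,"az":0,"jaw":0.3},{"tx":0,"ty":0,"tz":0,"ax":0,"ay":0,"az":0,"jaw":0.3},{"tx":0,"ty":0,"tz":0,"ax":0,"ay":0,"az":0,"jaw":0.3}]'
python3 - <<'E'
from h import *
c=shot('wrist');im=c['color']
print(telemetry.get_obs()['ee_pos'])
m=(im.min(2)>225).astype(np.uint8)
n,l,s,ce=cv2.connectedComponentsWithStats(m)
for k in range(1,n):
    if s[k,4]>80 and abs(ce[k][0]-322)<40 and 80<ce[k][1]<240:
        r=cv2.minAreaRect(np.argwhere(l==k)[:,::-1].astype(np.float32));W=np.array([onz(c,p,.122) for p in cv2.boxPoints(r)])[:,:2];print(s[k],r,W.mean(0))
E
```

```text
time: 31.3
ee_pos: [0.5666, -0.2091, 0.0763]
tcp_rot: [-180.0, -0.0, 146.1]
wrist_force: [-0.2, -0.4, -0.5]
opening: 0.0555
grasp_force: 0.0
time: 32.55
ee_pos: [0.5665, -0.2091, 0.1886]
tcp_rot: [-180.0, -0.0, 146.1]
wrist_force: [-0.5, -0.5, 0.0]
opening: 0.0556
grasp_force: 0.0
[ 0.5665455  -0.20911315  0.18869319]
[296  95  20  18 115] ((308.0692138671875, 101.0538330078125), (22.803508758544922, 9.998461723327637), 37.87498474121094) [ 0.49861548 -0.17498732]
[313 171  22  19 128] ((323.39312744140625, 179.68275451660156), (17.616605758666992, 21.37481689453125), 86.633544921875) [ 0.54868421 -0.19655094]
[316 186  16  35 438] ((323.5, 203.0), (34.0, 15.0), 90.0) [ 0.56346886 -0.20638473]
```

```bash
python3 -c "
from workcell import workorder
print(workorder.job_done())"
```

```text
the job is handed in; nothing more can be done
None
```

The screw was turned clockwise until the needle stood about 1° past the mark's centreline, within the bold bar; the tuner is back upright in its hole (by the wrist camera), and the job was handed in at about 33 s with no verdict returned.

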